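# Put the four precision screwdrivers back in their own rests

### The job

Put the four precision screwdrivers away: lay each one flat in the bed of the rest of its own handle colour, inside the rim, with its handle towards the rest's flat tab. Leave the marker pen and the flat black prying stick lying where they are.

Things in the scene. Friction and masses are not known exactly. Their poses are not given: they have to be found in the camera images.
- red_driver: loose precision screwdriver, red ribbed handle, 144 mm long, lying flat. Origin: middle of its length, on its underside (shaft axis 6 mm above it). y axis along the driver towards the handle end, z up: the 12 mm thick handle spans y = 0 to 72 mm, the 4 mm steel blade y = 0 to -72 mm. 20 to 40 g; balances in the handle, grip it across x at about y = 30 mm.
- blue_driver: loose precision screwdriver, blue ribbed handle, 134 mm long, lying flat. Origin: middle of its length, on its underside (shaft axis 6 mm above it). y axis along the driver towards the handle end, z up: the 12 mm thick handle spans y = -5 to 67 mm, the 4 mm steel blade y = -5 to -67 mm. 20 to 40 g; balances in the handle, grip it across x at about y = 30 mm.
- yellow_driver: loose precision screwdriver, yellow ribbed handle, 130 mm long, lying flat. Origin: middle of its length, on its underside (shaft axis 6 mm above it). y axis along the driver towards the handle end, z up: the 12 mm thick handle spans y = -8 to 65 mm, the 4 mm steel blade y = -8 to -65 mm. 20 to 40 g; balances in the handle, grip it across x at about y = 30 mm.
- black_driver: loose precision screwdriver, black ribbed handle, 154 mm long, lying flat. Origin: middle of its length, on its underside (shaft axis 6 mm above it). y axis along the driver towards the handle end, z up: the 12 mm thick handle spans y = 5 to 77 mm, the 4 mm steel blade y = 5 to -77 mm. 20 to 40 g; balances in the handle, grip it across x at about y = 30 mm.
- red_rest_tab (a point): red rest, fixed: grey bed 174 x 36 mm in a red rim 4 mm wide, 5 mm above the bed; a flat red tab 30 x 44 mm with two screws beyond one end. Point: middle of the tab's top, 3 mm above the worktop, level with the bed. y axis from bed to tab, z up: bed spans y = -193 to -19 mm (middle -106), x = -18 to 18 mm. Side rims have finger gaps from y = -106 to -46 mm.
- blue_rest_tab (a point): blue rest, fixed: grey bed 174 x 36 mm in a blue rim 4 mm wide, 5 mm above the bed; a flat blue tab 30 x 44 mm with two screws beyond one end. Point: middle of the tab's top, 3 mm above the worktop, level with the bed. y axis from bed to tab, z up: bed spans y = -193 to -19 mm (middle -106), x = -18 to 18 mm. Side rims have finger gaps from y = -106 to -46 mm.
- yellow_rest_tab (a point): yellow rest, fixed: grey bed 174 x 36 mm in a yellow rim 4 mm wide, 5 mm above the bed; a flat yellow tab 30 x 44 mm with two screws beyond one end. Point: middle of the tab's top, 3 mm above the worktop, level with the bed. y axis from bed to tab, z up: bed spans y = -193 to -19 mm (middle -106), x = -18 to 18 mm. Side rims have finger gaps from y = -106 to -46 mm.
- black_rest_tab (a point): black rest, fixed: grey bed 174 x 36 mm in a black rim 4 mm wide, 5 mm above the bed; a flat black tab 30 x 44 mm with two screws beyond one end. Point: middle of the tab's top, 3 mm above the worktop, level with the bed. y axis from bed to tab, z up: bed spans y = -193 to -19 mm (middle -106), x = -18 to 18 mm. Side rims have finger gaps from y = -106 to -46 mm.
- marker: loose white marker pen with a red cap, 135 mm long, 17 mm thick, a bystander to be left where it lies. Origin: middle of its length, on its underside; y axis along it, z up.
- spudger: loose flat black plastic prying stick, 151 x 14 x 8 mm, a bystander to be left where it lies. Origin: middle of its length, on its underside; y axis along it, z up.

How it is judged (in metres and radians):
At the end, for the whole second after the job is handed in: Each screwdriver lies in the bed of its own colour's rest: whole length inside the rim (3 mm allowance), middle within 18 mm of the centre line, level within 0.05 rad, origin at most 14.5 mm above the bed, axis within 0.25 rad of the rest's, handle at the tab end; released, at rest (x of red_driver in the frame of red_rest_tab between -0.018 and 0.018 m and y of red_driver in the frame of red_rest_tab between -0.124 and -0.088 m and z of red_driver in the frame of red_rest_tab between -0.003 and 0.0145 m and angle between the y axis of red_driver and the y axis of red_rest_tab, either way round below 0.25 rad and y of red_rest_tab in the frame of red_driver above 0.05 m and angle between red_driver's own y axis and vertical between 1.5208 and 1.6208 rad and contact force between each of red_driver, blue_driver, yellow_driver, black_driver and the fingers below 0.05 N and linear speed of each of red_driver, blue_driver, yellow_driver, black_driver below 0.02 m/s and x of blue_driver in the frame of blue_rest_tab between -0.018 and 0.018 m and y of blue_driver in the frame of blue_rest_tab between -0.129 and -0.083 m and z of blue_driver in the frame of blue_rest_tab between -0.003 and 0.0145 m and angle between the y axis of blue_driver and the y axis of blue_rest_tab, either way round below 0.25 rad and y of blue_rest_tab in the frame of blue_driver above 0.05 m and angle between blue_driver's own y axis and vertical between 1.5208 and 1.6208 rad and x of yellow_driver in the frame of yellow_rest_tab between -0.018 and 0.018 m and y of yellow_driver in the frame of yellow_rest_tab between -0.131 and -0.081 m and z of yellow_driver in the frame of yellow_rest_tab between -0.003 and 0.0145 m and angle between the y axis of yellow_driver and the y axis of yellow_rest_tab, either way round below 0.25 rad and y of yellow_rest_tab in the frame of yellow_driver above 0.05 m and angle between yellow_driver's own y axis and vertical between 1.5208 and 1.6208 rad and x of black_driver in the frame of black_rest_tab between -0.018 and 0.018 m and y of black_driver in the frame of black_rest_tab between -0.119 and -0.093 m and z of black_driver in the frame of black_rest_tab between -0.003 and 0.0145 m and angle between the y axis of black_driver and the y axis of black_rest_tab, either way round below 0.25 rad and y of black_rest_tab in the frame of black_driver above 0.05 m and angle between black_driver's own y axis and vertical between 1.5208 and 1.6208 rad); the robot touches nothing.
It fails at once if the marker pen is moved more than 20 mm from where it lay (distance of marker from where it was at the start of the episode above 0.02 m).
It fails at once if the black prying stick is moved more than 20 mm from where it lay (distance of spudger from where it was at the start of the episode above 0.02 m).
It also fails if it takes over 88 s, if anything falls off the work surface, if the arm or the gripper's body presses on something with over 40 N, if the wrist force passes 120 N, or if a joint passes its speed limit or range.

### The arm

A 6-joint arm with a two-finger parallel gripper is mounted at the origin on a cart in front of the work surface, level with it; the furniture and walls round the work are solid. World frame = base frame: x ahead of the robot, y to its left, z up, the work surface at z = 0. Lengths are in mm, angles in degrees, forces in N, time in s.
With the tool pointing down it reaches from about 300 to 850 mm from the base axis. Payload 4.2 kg.
Tool frame: the origin (TCP) lies at the very end of the fingers, on their centre line; the grasp point (between the pads) lies 19 mm behind it (env.tcp_to_grasp is the distance from the TCP to the grasp point, in mm); z points along the fingers, y is the line along which they close (so a half turn about z gives the same grasp; the last joint's range is limited). The gripper opens to 91 mm and grips with 3 to 60 N. Pads are 32 mm wide; open, the fingers measure 118 mm over their backs; the gripper's body (76 mm by 178 mm) begins 60 mm behind the grasp point.
Start: joints at [65.26, 18.312, 89.639, -0, 72.044, -1.146], TCP at [230.153, 526.947, 213.976] pointing down, gripper open.
Joint ranges: [-177.97, 177.97], [-48.28, 115.42], [12.27, 149.76], [-77.06, 257.06], [2.81, 150.46], [-146.56, 146.56]. Speed limits (degrees/s): [147.25, 147.25, 180, 180, 180, 180].

### API

Orientations are given as [roll, pitch, yaw] about the fixed x, y, z axes, in that order (R = Rz(yaw) Ry(pitch) Rx(roll)).
In Python, from workcell import env gives the robot as it stands.
- The arm moves only by the tool move_arm, never from a script. Its argument "plan" is a list of rows, each a list of 3 entries, a list of its own where there are three numbers: the shift along the world's x, y, z in cm, then the turn about the world's z in degrees, then the closure, from 0 (fully open) to 1 (shut). In form: [[[x, y, z], turn, claw], ...]. A call has 1 to 5 rows; each row shifts and turns the commanded pose from where the row before left it; what a row does not reach is not made up. A row lasts 1/10 s, in which the tool goes at most 50 mm and 8.59 degrees, less where a joint would pass 70% of its speed; a pose out of reach is approached as far as the arm can. A call is refused whole if a number of a shift passes 5 or a number of a turn 8.59, either way. A call with a gripper value outside its range is refused whole. The fingers move at their own pace and stop on an object; "squeeze" is the grip in N (left out, the last holds). Time passes only in rows, so rows that do not move let the fingers close. It gives the time, the measured TCP pose, the force, the opening and the grip force at its end, in the units of the state.
- env.state(): the state, without advancing time (a new reading comes with each control period).
- env.grab_frame(name): name is "scene" or "top" or "wrist"; returns a dict with "frame" (420x560x3 uint8, red, green, blue), "z_map" (420x560 float32, mm along the optical axis (not along the pixel's ray), 0 where there is no reading), "fovy" (degrees; the focal length in pixels is half the picture's height over the tangent of half this angle, whatever the lens; pixels are square), "cx", "cy" (the principal point, pixels), "D" ([k1, k2, p1, p2, k3] as OpenCV has them; the pictures are not rectified), "position" and "orientation" of the camera in the world. Camera axes: x right, y down, z forward; pixel columns grow to the right and rows downward; lengths in mm; the calibration is good to about 2 mm. A picture is of the moment at which its call begins.
- env.job_done(): hands the job in; it is judged then, once.
Trained networks look in a picture, given as the dict that the camera call returned (one of the last four; its "shot" number tells which), for a name from the list of things; names that differ only in an ending like _2 or _b are one class to them, and where a whole thing is asked for, a point or a joint stands for the part that bears it (a point fixed in the world has none). Each returns a list of dicts, best first, with "score" (0 to 1); they miss things now and then, are a little off and sometimes report something else, mostly with a low value. They report only what shows in the picture. A call takes as long as a camera call.
- env.search_frame(picture, label): "point" ([column, row] in pixels, amid what is visible of it).
- env.landmark_of(picture, label): "point" ([column, row] in pixels: a listed point, or the origin of a listed thing).
The state is a dict: "time_s": time; "qpos": joint angles; "qvel": joint speeds; "effort": joint torques, N m; "ee_pos": TCP position; "ee_rot": TCP orientation; "force": force on the tool from outside, world axes, zero at the start; "torque": the same for the moment, N m; "gripper_width": finger opening in mm; "gripper_force": force on a finger pad.
Only numpy, scipy, OpenCV 4.12 (cv2) and the standard library are available. Lean on these libraries where they do the work, as an engineer would, in place of code of your own. Each camera call takes 0.05 s, during which the arm holds its last target. There are 200 camera calls.

## Working session

There is one attempt and no reset: what is moved stays moved. The work goes in short steps, Python scripts to look and compute and a tool call to move; the robot and the scene stay as the last step left them, time stands still between calls to the robot, and variables do not carry over. Pictures are saved under pics/ and viewed, at most 14 in all, crops included, and the job is handed in when it is done.

Besides the shell and the picture viewer there is one more tool, called after ">>>" as a command line: name --argument value ..., lists and objects as JSON in quotes. move_arm: Moves the arm, as the interface text tells. Its arguments: {"type":"object","properties":{"plan":{"type":"array","items":{"type":"array"}},"squeeze":{"type":"number"}},"required":["plan"]}

```bash
mkdir -p pics; ls; cat > h.py <<'E'
import numpy as np, cv2
from scipy.spatial.transform import Rotation as R
from workcell import env
def K(p):
    f=p["frame"].shape[0]/2/np.tan(np.radians(p["fovy"])/2)
    return np.array([[f,0,p["cx"]],[0,f,p["cy"]],[0,0,1]])
def rot(o):
    o=np.array(o,float)
    return o if o.shape==(3,3) else R.from_euler('xyz',o,degrees=True).as_matrix()
def ray(p,uv,z):
    "pixel(s) -> world xy on plane z (mm)"
    n=cv2.undistortPoints(np.array(uv,float).reshape(-1,1,2),K(p),np.array(p["D"],float))[:,0]
    d=np.c_[n,np.ones(len(n))]@rot(p["orientation"]).T
    c=np.array(p["position"],float)
    return c+d*((z-c[2])/d[:,2])[:,None]
def save(p,name): cv2.imwrite(f"pics/{name}.png",p["frame"][:,:,::-1])
L=["red","blue","yellow","black"]
E
cat > a.py <<'E'
from h import *
s=env.state();print(s["ee_pos"],s["ee_rot"],s["gripper_width"])
for cam in ["top","scene"]:
    p=env.grab_frame(cam);save(p,cam+"0");print(cam,p["position"],p["orientation"],p["fovy"],p["D"])
    for c in L:
        for n,z in ((c+"_driver",6),(c+"_rest_tab",3)):
            for f in ("landmark_of","search_frame"):
                if f=="search_frame" and "tab" in n: continue
                for d in getattr(env,f)(p,n)[:3]: print(n,f[:4],np.round(d["point"]),round(d["score"],2),np.round(ray(p,d["point"],z)[0,:2]))
    for n in("marker","spudger"):
        for d in env.landmark_of(p,n)[:2]: print(n,np.round(d["point"]),round(d["score"],2),np.round(ray(p,d["point"],6)[0,:2]))
E
python3 a.py
```

```text
pics
[229.9367725  526.44209616 213.12681985] [-1.79897825e+02 -1.35747705e-03  1.56404818e+02] 91.32638419694861
top [ 329.85909908 -130.5519716  1139.10872346] [-173.12055183    1.00059307  -91.16125731] 45.372700539154515 [-0.07946371  0.          0.          0.          0.        ]
red_driver land [216. 193.] 0.77 [500.  42.]
red_driver land [168. 185.] 0.59 [521. 154.]
red_driver sear [217. 206.] 0.8 [470.  39.]
red_rest_tab land [390. 223.] 0.81 [ 423. -354.]
blue_driver land [292. 190.] 0.75 [ 503. -132.]
blue_driver land [391. 224.] 0.69 [ 420. -355.]
blue_driver land [240. 188.] 0.24 [511. -14.]
blue_driver sear [294. 199.] 0.73 [ 481. -137.]
blue_rest_tab land [318. 225.] 0.75 [ 421. -189.]
blue_rest_tab land [188. 193.] 0.5 [502. 106.]
yellow_driver land [264. 192.] 0.65 [499. -68.]
yellow_driver sear [266. 199.] 0.51 [483. -72.]
yellow_rest_tab land [423. 221.] 0.73 [ 425. -429.]
black_driver land [192. 192.] 0.8 [504.  97.]
black_driver sear [188. 207.] 0.58 [468. 105.]
black_rest_tab land [361. 220.] 0.71 [ 432. -287.]
marker [167. 181.] 0.69 [529. 155.]
spudger [241. 189.] 0.81 [508. -17.]
scene [-328.52678295 -523.89466607  682.74856193] [-125.5093051     1.03136855  -65.13738629] 48.394894697167146 [-0.08151504  0.          0.          0.          0.        ]
red_driver land [222. 207.] 0.42 [489.  43.]
red_driver sear [215. 213.] 0.67 [458.  45.]
red_rest_tab land [363. 265.] 0.7 [ 423. -351.]
blue_driver land [290. 223.] 0.53 [ 493. -145.]
blue_rest_tab land [298. 241.] 0.78 [ 443. -188.]
yellow_driver land [264. 218.] 0.7 [489. -78.]
yellow_rest_tab land [395. 269.] 0.8 [ 438. -417.]
black_driver land [203. 203.] 0.5 [483.  97.]
black_rest_tab land [339. 254.] 0.91 [ 437. -290.]
marker [191. 191.] 0.63 [520. 160.]
spudger [247. 205.] 0.51 [521. -13.]
```

```bash
python3 - <<'E'
import cv2
i=cv2.imread("pics/top0.png")[120:270,130:470]
cv2.imwrite("pics/top0c.png",cv2.resize(i,None,fx=2.35,fy=2.35,interpolation=cv2.INTER_CUBIC))
E
```

```text
(no output)
```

View pics/top0c.png

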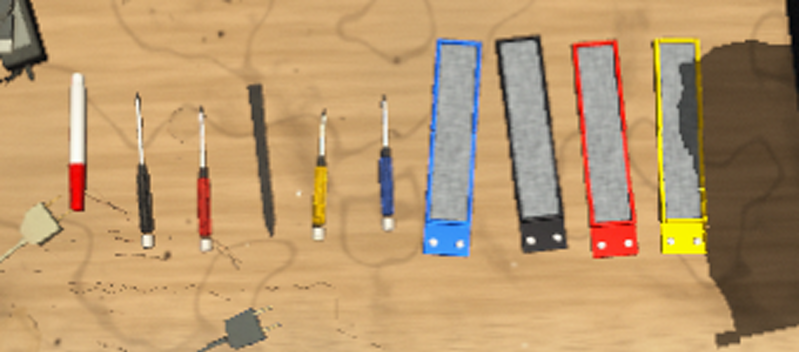

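View pics/scene0.png

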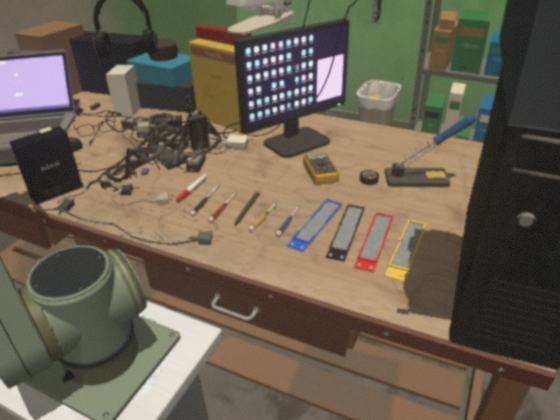

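The top view shows everything lying roughly parallel. The order from left to right is marker, black, red, spudger, yellow and blue drivers, then the blue, black, red and yellow rests. All handles and tabs point toward the robot. Next I'll measure the axes from the crop's end points (scale 2.35, offset 130,120) and check how close the tower is.

```bash
cat > b.py <<'E'
from h import *
p=env.grab_frame("top")
px=lambda a:np.array(a,float)/2.35+[130,120]
ends={"black":((137,93),(148,247),77),"red":((201,107),(206,251),72),"yellow":((323,110),(319,239),65),"blue":((384,96),(389,230),67)}
for c,(t,h,hl) in ends.items():
    w=ray(p,px([t,h]),6)[:,:2]; d=w[1]-w[0]; u=d/np.linalg.norm(d); m=w.mean(0)
    print(c,"len",np.linalg.norm(d).round(1),"mid",m.round(1),"grip",(m+30*u).round(1),"ang",np.degrees(np.arctan2(u[1],u[0])).round(1)%360)
rest={"blue":((439,40),(481,43),(424,254),(468,257)),"black":((497,40),(540,37),(523,250),(566,246)),"red":((573,44),(616,41),(594,257),(637,253)),"yellow":((655,39),(700,39),(662,253),(705,253))}
for c,q in rest.items():
    w=ray(p,px(q),5)[:,:2]; f=(w[0]+w[1])/2; b=(w[2]+w[3])/2; d=b-f;u=d/np.linalg.norm(d)
    # total: far rim -197 .. tab +15 
    tab=b-15*u
    print(c,"len",np.linalg.norm(d).round(1),"wid",np.linalg.norm(w[0]-w[1]).round(1),"tab",tab.round(1),"gripgoal",(tab-76*u).round(1),"ang",np.degrees(np.arctan2(u[1],u[0])).round(1)%360)
z=p["z_map"]; vv,uu=np.mgrid[0:420:1,0:560:1]
n=cv2.undistortPoints(np.c_[uu.ravel(),vv.ravel()].astype(float).reshape(-1,1,2),K(p),np.array(p["D"]))[:,0]
P=(np.c_[n,np.ones(len(n))]*z.reshape(-1,1))@rot(p["orientation"]).T+np.array(p["position"])
ok=(z.ravel()>0)&(P[:,2]>60)&(P[:,0]>200)&(P[:,0]<800)&(P[:,1]<300)&(P[:,1]>-700)
Q=P[ok]
H,xe,ye=np.histogram2d(Q[:,0],Q[:,1],bins=[np.arange(200,801,50),np.arange(-700,301,50)],weights=None)
M=np.zeros_like(H)
for q in Q:
    i=min(int((q[0]-200)//50),11);j=min(int((q[1]+700)//50),19);M[i,j]=max(M[i,j],q[2])
print("cols y -700..300 step50; rows x 200..");print(M.astype(int))
E
python3 b.py
```

```text
black len 152.7 mid [503.1 100.3] grip [473.1  98.1] ang 184.2
red len 141.7 mid [492.7  40.4] grip [462.7  39.5] ang 181.8
yellow len 126.5 mid [494.4 -74.1] grip [464.4 -72.7] ang 177.3
blue len 131.7 mid [ 504.2 -137.9] grip [ 474.2 -138.3] ang 180.8
blue len 211.5 wid 41.4 tab [ 427.6 -194.5] gripgoal [ 503.3 -201.7] ang 174.6
black len 207.9 wid 42.5 tab [ 432.7 -286.8] gripgoal [ 508.5 -280.5] ang 184.8
red len 210.2 wid 42.7 tab [ 424.4 -355.5] gripgoal [ 500.3 -351.6] ang 182.9
yellow len 211.5 wid 44.7 tab [ 424.8 -422.6] gripgoal [ 500.8 -424.7] ang 178.5
cols y -700..300 step50; rows x 200..
[[  0   0   0   0   0   0   0   0   0   0   0   0   0   0   0   0   0   0
    0   0]
 [  0   0 351 349   0   0   0   0   0   0   0   0   0   0   0   0   0   0
    0   0]
 [  0   0 358 362   0   0   0   0   0   0   0   0   0   0   0   0   0   0
    0   0]
 [  0   0 355 371   0   0   0   0   0   0   0   0   0   0   0   0   0   0
    0   0]
 [  0   0   0 387   0   0   0   0   0   0   0   0   0   0   0   0   0   0
    0   0]
 [  0   0   0 401   0   0   0   0   0   0   0   0   0   0   0   0   0   0
    0   0]
 [  0   0   0 415   0   0   0   0   0   0   0   0   0   0   0   0   0   0
    0   0]
 [  0   0   0 469   0   0   0   0   0   0   0   0   0   0   0   0   0   0
    0   0]
 [  0   0   0 476   0   0   0   0   0   0   0   0   0   0   0   0   0   0
    0   0]
 [  0   0   0 458   0   0   0   0   0   0   0   0   0   0 473 475 475   0
    0   0]
 [  0   0   0 459   0   0   0   0   0   0   0   0   0   0 474 476 474   0
    0 205]
 [  0   0   0   0   0   0   0  66   0   0   0   0   0   0 401 261   0   0
    0 123]]
```

```bash
sed -i 's/^H,xe.*/for x in range(250,650,50):\n    k=Q[(abs(Q[:,0]-x)<25)\&(Q[:,1]<-300)]; print(x, k[:,1].max().round() if len(k) else None)/; /^M=/,$d' b.py; python3 b.py | tail -8
```

```text
250 -553.0
300 -548.0
350 -545.0
400 -543.0
450 -540.0
500 -537.0
550 -517.0
600 -512.0
```

>>> move_arm --plan '[[[1.5,-4.15,0],1.5,0.6],[[1.5,-4.15,0],1.5,0.6],[[1.5,-4.15,0],1.5,0.6],[[1.5,-4.15,0],1.5,0.6],[[1.5,-4.15,0],1.5,0.6]]' --squeeze 15

```text
time_s: 2.1
ee_pos: [305.4, 317.9, 214.1]
ee_rot: [180.0, 0.0, 164.0]
force: [0.4, 0.7, 0.1]
gripper_width: 53.9
gripper_force: 0.0
```

>>> move_arm --plan '[[[1.5,-4.15,0],1.5,0.6],[[1.5,-4.15,0],1.5,0.6],[[1.5,-4.15,0],1.5,0.6],[[1.5,-4.15,0],1.5,0.6],[[1.5,-4.15,0],1.5,0.6]]'

```text
time_s: 2.6
ee_pos: [380.5, 110.3, 214.3]
ee_rot: [180.0, 0.1, 171.5]
force: [0.8, 1.0, 0.2]
gripper_width: 36.9
gripper_force: 0.0
```

>>> move_arm --plan '[[[1.5,-4.15,0],1.5,0.6],[[1.5,-4.15,0],1.5,0.6],[[1.5,-4.15,0],1.5,0.6],[[1.5,-4.15,0],1.5,0.6],[[1.5,-4.15,0],1.5,0.6]]'

```text
time_s: 3.1
ee_pos: [455.5, -97.4, 214.2]
ee_rot: [180.0, 0.0, 178.9]
force: [0.9, 0.1, 0.5]
gripper_width: 36.2
gripper_force: 0.0
```

>>> move_arm --plan '[[[1.5,-4.15,0],1.5,0.6],[[0,0,0],0,0.6],[[0,0,0],0,0.6]]'

```text
time_s: 3.4
ee_pos: [470.0, -137.6, 213.7]
ee_rot: [180.0, -0.0, -179.7]
force: [1.2, 0.6, -0.1]
gripper_width: 36.3
gripper_force: 0.0
```

```bash
cat > w.py <<'E'
import sys
from h import *
p=env.grab_frame("wrist"); save(p,sys.argv[1]); print(p["position"],p["orientation"],p["fovy"])
for n in sys.argv[2:]:
    z=3 if "tab" in n else 6
    for d in env.landmark_of(p,n)[:2]: print(n,np.round(d["point"]),round(d["score"],2),ray(p,d["point"],z)[0,:2].round(1))
E
python3 w.py w0 blue_driver yellow_driver blue_rest_tab black_rest_tab
```

```text
[ 387.12681826 -137.83546097  384.11080154] [1.63003932e+02 3.04959794e-02 9.02854380e+01] 69.82152492979647
blue_driver [411. 203.] 0.18 [493.   40.2]
yellow_driver [327. 204.] 0.86 [494.5 -71.7]
black_rest_tab [158. 159.] 0.84 [ 436.9 -287.9]
black_rest_tab [106. 148.] 0.25 [ 422.8 -354.4]
```

View pics/w0.png

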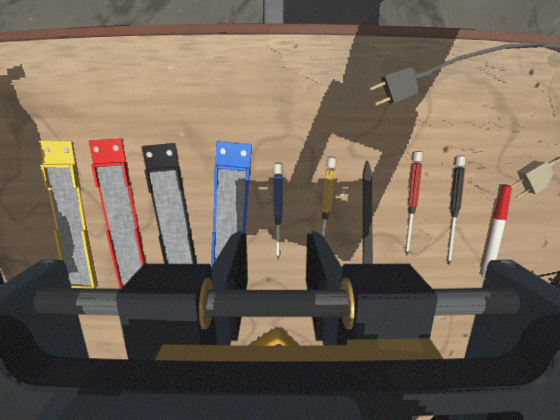

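The wrist view confirms the layout. The blue driver runs from its handle end at (278,165) to its tip at (278,258), directly under the gripper. I'll refine all positions from this frame.

```bash
cat > c.py <<'E'
from h import *
p=env.grab_frame("wrist")
e={"blue":((278,258),(278,165),67),"yellow":((326,226),(332,158),65),"red":((409,253),(417,153),72),"black":((451,262),(461,157),77)}
for c,(t,h,hl) in e.items():
    w=ray(p,[t,h],6)[:,:2]; d=w[1]-w[0]; u=d/np.linalg.norm(d)
    print(c,np.linalg.norm(d).round(1),"grip",(w[1]-(hl-30)*u).round(1),"ang",(np.degrees(np.arctan2(u[1],u[0]))%360).round(1))
# rests: outer tab end corners
r={"blue":((217,143),(252,143)),"black":((143,146),(176,143)),"red":((90,140),(122,139)),"yellow":((41,142),(73,141))}
for c,q in r.items():
    w=ray(p,q,3)[:,:2]; print(c,"tab",(w.mean(0)+[15,0]).round(1),np.linalg.norm(w[0]-w[1]).round(1))
E
python3 c.py
```

```text
blue 128.9 grip [ 480.9 -133.7] ang 180.6
yellow 90.7 grip [469.4 -67.5] ang 178.5
red 138.0 grip [468.4  43.5] ang 183.7
black 148.4 grip [477.2 103.5] ang 185.3
blue tab [ 432.3 -188.6] 43.7
black tab [ 434.4 -283.4] 42.7
red tab [ 428.1 -351.7] 42.0
yellow tab [ 430.1 -417.5] 43.8
```

>>> move_arm --plan '[[[0.7,0.2,-4.5],0,0.6],[[0,0,-4.5],0,0.6],[[0,0,-4.5],0,0.6],[[0,0,-4.5],0,0.6],[[0,0,-1.5],0,0.6]]'

```text
time_s: 4.2
ee_pos: [474.1, -133.4, 15.4]
ee_rot: [179.9, -0.4, -179.5]
force: [-0.6, -0.0, 0.1]
gripper_width: 36.6
gripper_force: 0.0
```

>>> move_arm --plan '[[[0,0,-1.0],0,0.6],[[0,0,-0.6],0,0.6],[[0,0,0],0,0.6]]'

```text
time_s: 4.5
ee_pos: [477.5, -134.9, 3.2]
ee_rot: [-180.0, 0.0, -179.6]
force: [-0.9, -0.6, 0.8]
gripper_width: 36.5
gripper_force: 0.0
```

>>> move_arm --plan '[[[0,0,0],0,1],[[0,0,0],0,1],[[0,0,0],0,1],[[0,0,0],0,1],[[0,0,0],0,1]]'

```text
time_s: 5.0
ee_pos: [477.6, -135.2, 3.6]
ee_rot: [-180.0, 0.1, -179.6]
force: [-0.9, 0.4, 4.3]
gripper_width: 11.8
gripper_force: 15.0
```

>>> move_arm --plan '[[[0,0,2.5],0,1],[[0,0,3],0,1],[[1.4,-3.2,0],-2.9,1],[[1.4,-3.2,0],-2.9,1],[[0,0,0],0,1]]'

```text
time_s: 5.5
ee_pos: [507.6, -202.5, 58.5]
ee_rot: [-179.9, 0.2, 174.4]
force: [0.5, 0.4, -1.2]
gripper_width: 11.8
gripper_force: 15.0
```

```bash
python3 w.py w1 blue_driver blue_rest_tab black_rest_tab; python3 -c "
import sys
from h import *
p=env.grab_frame('top');i=p['frame'][110:260,240:440,::-1];cv2.imwrite('pics/t1.png',cv2.resize(i,None,fx=4,fy=4,interpolation=cv2.INTER_CUBIC))"
```

```text
[ 424.31179736 -193.7152082   228.59090905] [162.70318726   0.18669405  84.45500544] 69.82152492979647
blue_driver [282. 297.] 0.97 [ 572.  -203.7]
blue_rest_tab [276. 122.] 0.75 [ 427.9 -194.6]
blue_rest_tab [281. 296.] 0.5 [ 572.8 -204.8]
black_rest_tab [152. 140.] 0.61 [ 431.7 -287.7]
```

View pics/w1.png

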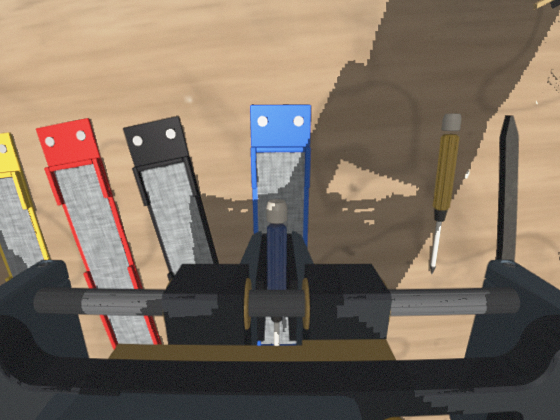

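The blue driver is held in line with its rest, with its handle at column 277 and the rest's centre line at about column 280. That calls for a shift of about +2 mm in y, then lowering.

>>> move_arm --plan '[[[0,0.2,-2.5],0,1],[[0,0,-1.5],0,1],[[0,0,-0.75],0,1],[[0,0,-0.4],0,1],[[0,0,0],0,1]]'

```text
time_s: 6.25
ee_pos: [505.2, -196.7, 6.8]
ee_rot: [180.0, 0.0, 174.6]
force: [-1.0, 0.2, -0.1]
gripper_width: 11.5
gripper_force: 15.0
```

>>> move_arm --plan '[[[0,0,0],0,0.72],[[0,0,0],0,0.72],[[0,0,0],0,0.72],[[0,0,0],0,0.72]]'

```text
time_s: 6.65
ee_pos: [505.3, -197.1, 6.7]
ee_rot: [-180.0, 0.0, 174.6]
force: [-0.4, -0.2, -0.2]
gripper_width: 25.7
gripper_force: 0.0
```

>>> move_arm --plan '[[[0,0,2.5],0,0.72],[[0,0,2.5],0,0.6],[[-1.2,4.2,0],1.2,0.6],[[-1.3,4.3,0],1.2,0.6],[[-1.3,4.2,0],1.1,0.6]]'

```text
time_s: 7.15
ee_pos: [466.7, -69.0, 56.8]
ee_rot: [180.0, 0.1, 178.1]
force: [-0.1, 0.7, 0.5]
gripper_width: 36.2
gripper_force: 0.0
```

```bash
python3 w.py w2 yellow_driver blue_driver blue_rest_tab; python3 -c "
from h import *
p=env.grab_frame('top')
for n in ('blue_driver','blue_rest_tab'): print(n,[(d['score'],ray(p,d['point'],6)[0,:2].round()) for d in env.landmark_of(p,n)[:2]])"
```

```text
[383.59744492 -65.9319949  227.07977647] [1.62903561e+02 6.47768422e-02 8.80817350e+01] 69.82152492979647
yellow_driver [276. 258.] 0.61 [492.6 -70.4]
blue_rest_tab [115. 187.] 0.63 [ 430.2 -192.6]
blue_driver [(0.63, array([ 532., -199.]))]
blue_rest_tab [(0.88, array([ 422., -192.]))]
```

View pics/w2.png

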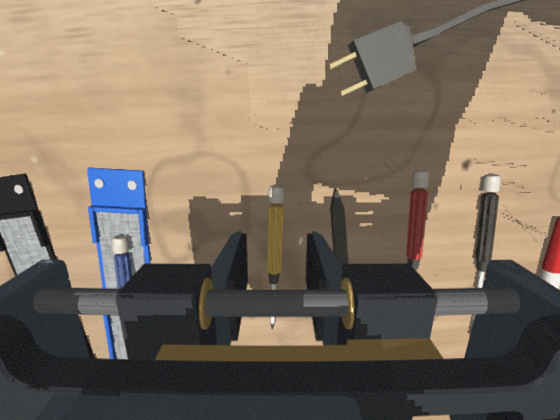

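Blue lies well inside its rest. Yellow is centred under the fingers at column 277.

>>> move_arm --plan '[[[-0.2,0,-2.5],0,0.6],[[0,0,-1.5],0,0.6],[[0,0,-0.9],0,0.6],[[0,0,-0.4],0,0.6],[[0,0,0],0,0.6]]'

```text
time_s: 8.0
ee_pos: [465.3, -70.5, 3.2]
ee_rot: [180.0, -0.0, 178.1]
force: [-0.0, 0.5, 0.1]
gripper_width: 36.6
gripper_force: 0.0
```

>>> move_arm --plan '[[[0,0,0],0,1],[[0,0,0],0,1],[[0,0,0],0,1],[[0,0,0],0,1],[[0,0,0],0,1]]'

```text
time_s: 8.5
ee_pos: [465.5, -70.0, 3.9]
ee_rot: [-180.0, 0.1, 178.1]
force: [0.6, 0.0, 2.0]
gripper_width: 11.5
gripper_force: 15.0
```

>>> move_arm --plan '[[[0,0,2.5],0,1],[[0,0,3],0,1],[[0.5,-4.4,0],0.4,1],[[0.5,-4.4,0],0,1],[[0.5,-4.4,0],0,1]]'

```text
time_s: 9.0
ee_pos: [480.4, -203.3, 58.9]
ee_rot: [-180.0, 0.0, 178.6]
force: [1.9, 1.1, 0.3]
gripper_width: 11.3
gripper_force: 15.0
```

>>> move_arm --plan '[[[0.5,-4.4,0],0,1],[[0.5,-4.4,0],0,1],[[0.5,-4.4,0],0,1],[[0.5,-4.4,0],0,1],[[0,0,0],0,1]]'

```text
time_s: 9.5
ee_pos: [500.9, -383.6, 58.4]
ee_rot: [-179.8, 0.1, 178.3]
force: [0.1, 1.2, 0.1]
gripper_width: 11.7
gripper_force: 15.0
```

```bash
python3 w.py w3 yellow_driver yellow_rest_tab red_rest_tab
```

```text
[ 417.48744529 -380.22335445  228.51687187] [162.80258409   0.27509161  88.29302235] 69.82152492979647
yellow_driver [276. 295.] 0.87 [ 562.3 -386.1]
red_rest_tab [314. 128.] 0.77 [ 426.1 -354.4]
```

View pics/w3.png

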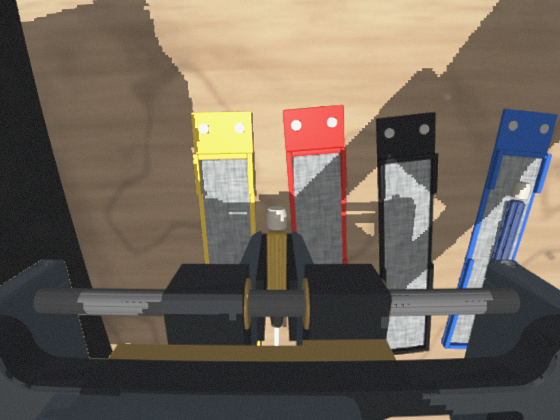

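```bash
python3 - <<'E'
from h import *
p=env.grab_frame("wrist")
for n,q,z in [("yellow",[(193,114),(252,112),(198,158),(253,157),(205,240),(255.5,240)],[3,3,8,8,8,8]),("red",[(283,109),(343,106),(289,153),(345,151),(293,240),(347,240)],[3,3,8,8,8,8]),("black",[(377,118),(435,113),(379,160),(436,157),(380,260),(433,260)],[3,3,8,8,8,8])]:
    w=np.array([ray(p,a,b)[0,:2] for a,b in zip(q,z)]); m=(w[::2]+w[1::2])/2
    u=m[1]-m[2];u/=np.linalg.norm(u); a=(np.degrees(np.arctan2(u[1],u[0]))%360).round(1)
    tab=m[0]-15*u; print(n,m.round(1).tolist(),"ang",a,"tab",tab.round(1),"grip",(tab-76*u).round(1))
E
```

```text
yellow [[412.0, -413.1], [443.3, -412.3], [508.2, -413.3]] ang 179.1 tab [ 427.  -413.3] grip [ 502.9 -414.5]
red [[409.9, -348.1], [441.0, -345.5], [510.0, -342.2]] ang 182.8 tab [ 424.9 -347.3] grip [ 500.8 -343.7]
black [[416.5, -280.2], [447.1, -278.4], [529.8, -270.7]] ang 185.3 tab [ 431.4 -278.8] grip [ 507.1 -271.8]
```

The picture shows yellow held at column 277, with the yellow tab at (223,133) and the tower at the far left. The arm was still settling, so I'm using the averaged rest position. I'll move over slowly and lower.

>>> move_arm --plan '[[[0.3,-1.5,0],0,1],[[0,-1.5,0],0,1],[[0,-1.3,0],0,1],[[0,0,0],0,1],[[0,0,0],0,1]]'

```text
time_s: 10.25
ee_pos: [502.9, -421.4, 58.2]
ee_rot: [180.0, -0.0, 178.4]
force: [0.1, -0.7, -0.4]
gripper_width: 11.6
gripper_force: 15.0
```

```bash
python3 w.py w4 yellow_driver yellow_rest_tab red_rest_tab
```

```text
[ 419.91841896 -418.99952561  228.6315851 ] [1.62972721e+02 3.50339891e-02 8.84601470e+01] 69.82152492979647
yellow_driver [276. 296.] 0.84 [ 565.2 -423. ]
yellow_driver [458. 134.] 0.46 [ 433.6 -286.2]
yellow_rest_tab [273. 128.] 0.72 [ 427.1 -421.7]
red_rest_tab [366. 121.] 0.69 [ 423.7 -354.4]
```

View pics/w4.png

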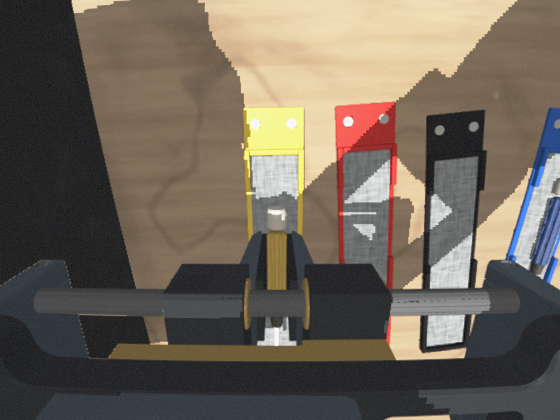

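Yellow is centred over its bed: the bed's centre line is at column 274 and the driver is at 277. Lowering now.

>>> move_arm --plan '[[[0,-0.1,-2.5],0,1],[[0,0,-1.5],0,1],[[0,0,-0.75],0,1],[[0,0,-0.4],0,1],[[0,0,0],0,1]]'

```text
time_s: 10.95
ee_pos: [503.2, -422.0, 7.3]
ee_rot: [180.0, 0.0, 178.5]
force: [0.0, -0.2, -0.2]
gripper_width: 11.5
gripper_force: 15.0
```

>>> move_arm --plan '[[[0,0,0],0,0.72],[[0,0,0],0,0.72],[[0,0,0],0,0.72],[[0,0,2.5],0,0.72],[[0,0,2.5],0,0.6]]'

```text
time_s: 11.45
ee_pos: [502.7, -421.7, 56.8]
ee_rot: [179.9, -0.1, 178.5]
force: [0.2, -0.4, 0.1]
gripper_width: 30.9
gripper_force: 0.0
```

>>> move_arm --plan '[[[-0.34,4.2,0],0.4,0.6],[[-0.34,4.2,0],0.4,0.6],[[-0.34,4.2,0],0.4,0.6],[[-0.34,4.2,0],0.4,0.6],[[-0.34,4.2,0],0.4,0.6]]'

```text
time_s: 11.95
ee_pos: [486.0, -210.6, 57.2]
ee_rot: [-180.0, 0.0, -179.5]
force: [0.6, 0.2, 0.2]
gripper_width: 36.5
gripper_force: 0.0
```

>>> move_arm --plan '[[[-0.34,4.2,0],0.4,0.6],[[-0.34,4.2,0],0.4,0.6],[[-0.34,4.2,0],0.4,0.6],[[-0.34,4.2,0],0.4,0.6],[[-0.34,4.2,0],0.4,0.6]]'

```text
time_s: 12.45
ee_pos: [469.1, -0.5, 57.3]
ee_rot: [180.0, 0.1, -177.5]
force: [1.7, 1.4, 0.1]
gripper_width: 36.6
gripper_force: 0.0
```

>>> move_arm --plan '[[[-0.38,4.3,0],0.2,0.6],[[0,0,0],0,0.6],[[0,0,0],0,0.6]]'

```text
time_s: 12.75
ee_pos: [465.5, 41.6, 57.2]
ee_rot: [-180.0, 0.0, -177.1]
force: [0.3, -0.9, -0.4]
gripper_width: 36.6
gripper_force: 0.0
```

```bash
python3 w.py w5 red_driver black_driver spudger
```

```text
[382.44786525  37.78230035 227.54228524] [1.62922793e+02 9.82352778e-02 9.28711540e+01] 69.82152492979647
red_driver [276. 261.] 0.95 [493.8  42.8]
black_driver [344. 274.] 0.97 [503.5  99.3]
black_driver [  6. 287.] 0.47 [ 533.7 -194.8]
spudger [206. 277.] 0.92 [511.5 -15.1]
```

View pics/w5.png

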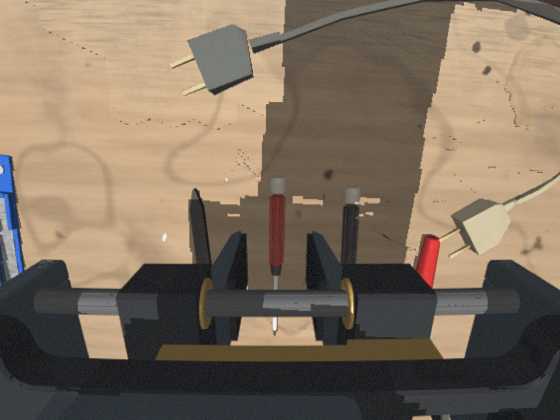

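Red is centred at column 277 between the fingers. The spudger at (200,230) and the black driver at (350,230) are clear of them.

>>> move_arm --plan '[[[-0.1,0,-2.5],0,0.6],[[0,0,-1.5],0,0.6],[[0,0,-0.9],0,0.6],[[0,0,-0.45],0,0.6],[[0,0,0],0,0.6]]'

```text
time_s: 13.45
ee_pos: [464.4, 40.5, 3.2]
ee_rot: [180.0, -0.0, -177.3]
force: [0.6, 0.1, -0.5]
gripper_width: 36.5
gripper_force: 0.0
```

>>> move_arm --plan '[[[0,0,0],0,1],[[0,0,0],0,1],[[0,0,0],0,1],[[0,0,0],0,1],[[0,0,0],0,1]]'

```text
time_s: 13.95
ee_pos: [464.7, 41.0, 3.9]
ee_rot: [180.0, 0.1, -177.3]
force: [0.1, -0.3, 2.3]
gripper_width: 11.7
gripper_force: 15.0
```

>>> move_arm --plan '[[[0,0,2.5],0,1],[[0,0,3],0,1],[[0.4,-4.35,0],0.2,1],[[0.4,-4.35,0],0,1],[[0.4,-4.35,0],0,1]]'

```text
time_s: 14.45
ee_pos: [476.5, -90.6, 58.9]
ee_rot: [-180.0, 0.1, -177.0]
force: [0.0, 0.2, -1.3]
gripper_width: 11.4
gripper_force: 15.0
```

>>> move_arm --plan '[[[0.4,-4.35,0],0,1],[[0.4,-4.35,0],0,1],[[0.4,-4.35,0],0,1],[[0.4,-4.35,0],0,1],[[0.4,-4.35,0],0,1]]'

```text
time_s: 14.95
ee_pos: [496.1, -308.8, 58.4]
ee_rot: [180.0, -0.0, -177.1]
force: [0.9, -0.2, 0.4]
gripper_width: 11.7
gripper_force: 15.0
```

>>> move_arm --plan '[[[0.4,-4.35,0],0,1],[[0,0,0],0,1],[[0,0,0],0,1]]'

```text
time_s: 15.25
ee_pos: [499.8, -350.9, 57.9]
ee_rot: [179.9, -0.1, -177.2]
force: [-0.6, 0.3, -1.0]
gripper_width: 11.6
gripper_force: 15.0
```

```bash
python3 w.py w6 red_driver red_rest_tab yellow_driver black_rest_tab
```

```text
[ 417.01287497 -354.85978176  228.34890313] [1.63009838e+02 1.06110870e-02 9.28123515e+01] 69.82152492979647
red_driver [279. 296.] 0.82 [ 561.1 -345.5]
red_rest_tab [276. 131.] 0.93 [ 425.7 -354.5]
yellow_driver [189. 263.] 0.83 [ 534.5 -420.8]
black_rest_tab [368. 147.] 0.81 [ 433.6 -286. ]
```

View pics/w6.png

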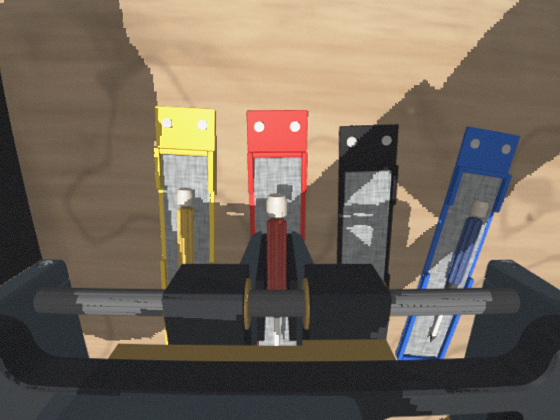

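Red is centred: its rest's centre line and the driver are both at column 277. Yellow and blue lie well in their beds. Lowering red.

>>> move_arm --plan '[[[0.1,0,-2.5],0,1],[[0,0,-1.5],0,1],[[0,0,-0.75],0,1],[[0,0,-0.4],0,1],[[0,0,0],0,1]]'

```text
time_s: 16.0
ee_pos: [501.7, -350.2, 7.4]
ee_rot: [-180.0, 0.0, -177.1]
force: [1.3, -0.1, -0.6]
gripper_width: 11.5
gripper_force: 15.0
```

>>> move_arm --plan '[[[0,0,0],0,0.72],[[0,0,0],0,0.72],[[0,0,0],0,0.72],[[0,0,2.5],0,0.72],[[0,0,2.5],0,0.6]]'

```text
time_s: 16.5
ee_pos: [500.8, -350.3, 56.9]
ee_rot: [179.9, -0.1, -177.1]
force: [1.1, -0.3, -0.3]
gripper_width: 31.2
gripper_force: 0.0
```

>>> move_arm --plan '[[[-0.27,4.5,0],0.2,0.6],[[-0.27,4.5,0],0.2,0.6],[[-0.27,4.5,0],0.2,0.6],[[-0.27,4.5,0],0.2,0.6],[[-0.27,4.5,0],0.2,0.6]]'

```text
time_s: 17.0
ee_pos: [487.7, -124.1, 57.3]
ee_rot: [-180.0, 0.1, -176.1]
force: [-0.3, 1.2, 1.3]
gripper_width: 36.6
gripper_force: 0.0
```

>>> move_arm --plan '[[[-0.27,4.5,0],0.2,0.6],[[-0.27,4.5,0],0.2,0.6],[[-0.27,4.5,0],0.2,0.6],[[-0.27,4.5,0],0.2,0.6],[[-0.27,4.5,0],0.1,0.6]]'

```text
time_s: 17.5
ee_pos: [474.3, 101.2, 57.4]
ee_rot: [180.0, 0.1, -175.2]
force: [0.6, 0.7, -0.0]
gripper_width: 36.4
gripper_force: 0.0
```

>>> move_arm --plan '[[[0,0,0],0,0.6],[[0,0,0],0,0.6]]'

```text
time_s: 17.7
ee_pos: [474.3, 100.1, 57.1]
ee_rot: [-180.0, 0.0, -175.0]
force: [0.4, -1.4, -0.2]
gripper_width: 36.1
gripper_force: 0.0
```

```bash
python3 w.py w7 black_driver spudger marker
```

```text
[391.54483629  93.26757106 227.5061122 ] [1.62939928e+02 1.02771194e-01 9.49755007e+01] 69.82152492979647
black_driver [275. 258.] 0.9 [500.2 101.5]
spudger [137. 256.] 0.72 [509.3 -11.8]
```

View pics/w7.png

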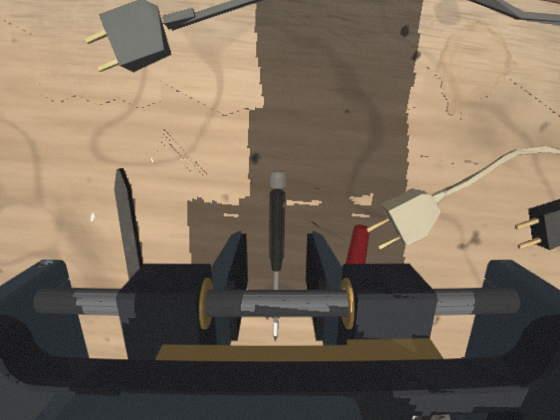

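Black is centred at column 277, and the marker at (358,240) is clear of the fingers. Grasping.

>>> move_arm --plan '[[[-0.2,0,-2.5],0,0.6],[[0,0,-1.5],0,0.6],[[0,0,-0.9],0,0.6],[[0,0,-0.45],0,0.6],[[0,0,0],0,0.6]]'

```text
time_s: 18.4
ee_pos: [472.4, 98.9, 3.2]
ee_rot: [180.0, -0.0, -175.3]
force: [0.2, -0.2, 1.1]
gripper_width: 36.5
gripper_force: 0.0
```

>>> move_arm --plan '[[[0,0,0],0,1],[[0,0,0],0,1],[[0,0,0],0,1],[[0,0,0],0,1],[[0,0,0],0,1]]'

```text
time_s: 18.9
ee_pos: [472.7, 99.5, 3.9]
ee_rot: [180.0, 0.1, -175.2]
force: [0.5, -0.6, 2.0]
gripper_width: 11.6
gripper_force: 15.0
```

>>> move_arm --plan '[[[0,0,2.5],0,1],[[0,0,3],0,1],[[0.4,-4.2,0],0.2,1],[[0.4,-4.2,0],0,1],[[0.4,-4.2,0],0,1]]'

```text
time_s: 19.4
ee_pos: [484.4, -27.6, 58.8]
ee_rot: [-180.0, 0.0, -174.9]
force: [1.2, 0.5, -1.0]
gripper_width: 11.7
gripper_force: 15.0
```

>>> move_arm --plan '[[[0.4,-4.2,0],0,1],[[0.4,-4.2,0],0,1],[[0.4,-4.2,0],0,1],[[0.4,-4.2,0],0,1],[[0.4,-4.2,0],0,1]]'

```text
time_s: 19.9
ee_pos: [504.1, -238.2, 58.4]
ee_rot: [180.0, -0.0, -175.0]
force: [0.3, -0.1, -0.0]
gripper_width: 11.7
gripper_force: 15.0
```

>>> move_arm --plan '[[[0.4,-4.2,0],0,1],[[0,0,0],0,1],[[0,0,0],0,1]]'

```text
time_s: 20.2
ee_pos: [507.8, -279.0, 58.0]
ee_rot: [179.9, -0.0, -175.1]
force: [-0.6, 0.7, -0.0]
gripper_width: 11.4
gripper_force: 15.0
```

```bash
python3 w.py w8 black_driver black_rest_tab red_driver red_rest_tab blue_driver blue_rest_tab
```

```text
[ 425.26822115 -285.91019484  228.46773265] [1.63008665e+02 2.45150602e-02 9.49063747e+01] 69.82152492979647
black_driver [277. 300.] 0.72 [ 572.9 -272.7]
black_rest_tab [274. 131.] 0.93 [ 434.1 -287. ]
red_driver [190. 246.] 0.75 [ 529.6 -346.7]
red_driver [ 88. 105.] 0.21 [ 426.6 -421.5]
red_rest_tab [181. 109.] 0.98 [ 424.7 -354.8]
blue_driver [372. 267.] 0.56 [ 535.7 -197.2]
blue_rest_tab [402. 139.] 0.97 [ 431.3 -192.4]
```

View pics/w8.png

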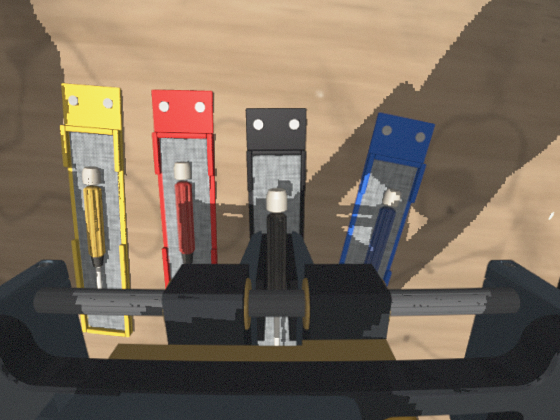

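Black is centred over its rest, with its handle cap at (277,200) and the bed running from row 154. Lowering and releasing, then rising well clear.

>>> move_arm --plan '[[[0.1,0,-2.5],0,1],[[0,0,-1.5],0,1],[[0,0,-0.75],0,1],[[0,0,-0.4],0,1],[[0,0,0],0,1]]'

```text
time_s: 21.05
ee_pos: [509.6, -278.4, 7.3]
ee_rot: [-180.0, 0.0, -175.0]
force: [-0.2, -0.7, -0.2]
gripper_width: 11.4
gripper_force: 15.0
```

>>> move_arm --plan '[[[0,0,0],0,0.72],[[0,0,0],0,0.72],[[0,0,0],0,0.72],[[0,0,2.5],0,0.72],[[0,0,4],0,0.72]]'

```text
time_s: 21.55
ee_pos: [507.6, -277.6, 70.4]
ee_rot: [179.8, -0.3, -175.0]
force: [0.6, -1.0, 0.6]
gripper_width: 25.4
gripper_force: 0.0
```

>>> move_arm --plan '[[[-1,4,2],0,0.72],[[-1,4,2],0,0.72],[[-2,4,2],0,0.72],[[-2,4,2],0,0.72],[[-2,4,2],0,0.72]]'

```text
time_s: 22.05
ee_pos: [428.3, -77.2, 172.9]
ee_rot: [180.0, 0.0, -175.0]
force: [0.5, 1.2, 0.3]
gripper_width: 25.8
gripper_force: 0.0
```

>>> move_arm --plan '[[[-2,4,0],0,0.72],[[-2,4,0],0,0.72],[[0,4,0],0,0.72],[[0,4,0],0,0.72],[[0,0,0],0,0.72]]'

```text
time_s: 22.55
ee_pos: [389.2, 85.0, 172.5]
ee_rot: [179.9, 0.1, -174.7]
force: [0.3, -0.5, 0.6]
gripper_width: 25.5
gripper_force: 0.0
```

```bash
python3 - <<'E'
from h import *
p=env.grab_frame('top')
i=p['frame'][125:240,300:440,::-1];cv2.imwrite('pics/t2.png',cv2.resize(i,None,fx=5,fy=5,interpolation=cv2.INTER_CUBIC))
for c in L:
    a=env.landmark_of(p,c+"_driver")[:1];b=env.landmark_of(p,c+"_rest_tab")[:1]
    print(c,[ray(p,d["point"],z)[0,:2].round(1) for q,z in((a,9),(b,3)) for d in q])
E
```

```text
red [array([ 435.8, -280.3]), array([ 422.7, -350.2])]
blue [array([ 532.7, -200.7])]
yellow [array([ 539.8, -420.4]), array([ 420.4, -432.5])]
black [array([ 540.9, -267.2]), array([ 427.1, -277.3])]
```

View pics/t2.png

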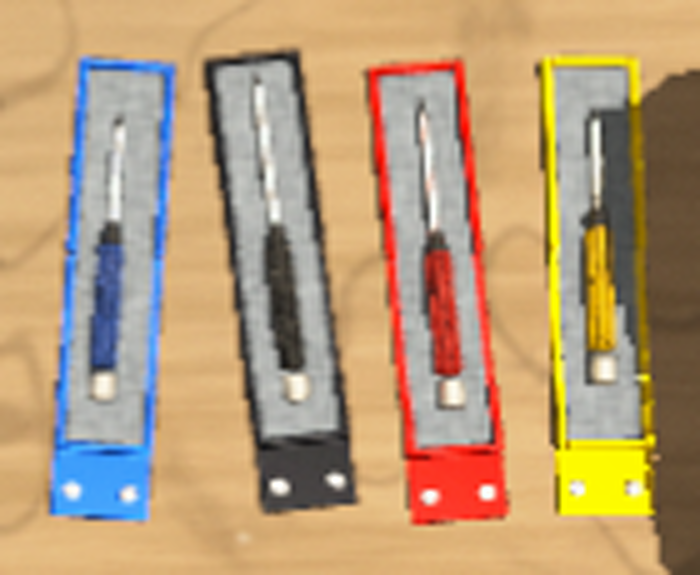

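All four drivers lie inside their rims with handles at the tabs. Black sits about 6 mm toward the far end, which is inside its ±13 mm tolerance. Handing in.

```bash
python3 -c "
from h import *
print(env.job_done())"
```

```text
the job is handed in; nothing more can be done
None
```

All four screwdrivers are in their own colour's rests with handles at the tabs, no move went near the marker or prying stick, and the job was handed in at about 23 s; the hand-in returned no verdict.

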